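# Take the wire basket off its hook

## Task

Unhook the square wire basket from the hook stand and set it down gently, upright and wholly on the chopping board, and let go of it. Leave the round pail hanging undisturbed on its hook.

Things in the scene. Friction and masses are not known exactly. Their poses are not given: they have to be found in the camera images.
- wire_basket: Square open basket of steel wire, 80 x 80 mm, 60 mm deep, 0.15 to 0.31 kg, loose; hangs by its handle on one of the stand's two hooks (which one varies). Origin: centre of its underside, z up. Hanging, its x and y axes are parallel to the stand's and its underside is 67 mm above the worktop.
- basket_handle (a point): Middle of the upper face of the basket handle's top bar, 157.5 mm above the basket's origin. Fixed strap 12 mm wide (basket x), 5 mm thick: level bar 41 mm long (y) on two upright legs, 41 mm over their outer faces, straight for 50 mm, then flaring to the rim. Pinch the legs from above across y, just below the bar, one finger on either side of the hook.
- round_pail: Round open pail of plain sheet steel, 78 mm across, 80 mm deep, loose; hangs on the other hook and stays there. Origin: centre of its underside, z up. Same strap handle as the basket; its bar's upper face is 177.5 mm above the origin.
- hook_stand: Fixed stand: wooden foot 120 x 290 x 16 mm, steel posts at y = -130 and +130 mm, 12 mm round rail along y between them, 235 mm up. Origin: on the worktop below the rail's middle, z up. Hooks of 8 mm round bar at y = -80 and +80 mm point along the stand's -x, roughly towards the robot. Nothing of it is higher than the hook tips.
- hook_left (a point): Where the handle's bar lies in the hook at the stand's y = +80 mm: x = -90 mm, 219 mm above the worktop. The hook's upturned tip is 25 mm further along -x and ends 30 mm above this point. A handle comes off once lifted more than 30 mm (40 to 60 mm is safe), then moved along the stand's -x by 50 mm or more.
- hook_right (a point): The same point of the other, equal hook, at the stand's y = -80 mm.
- chop_board: Wooden chopping board flat on the worktop, 200 mm (its x) x 260 mm (its y) x 22 mm thick, loose, 0.9 kg. Origin: centre of its underside, z up; top face 22 mm above it.
Not all that is in view belongs to the job. What is shaped like the wire_basket but green or red is not meant.

How it is judged:
By the outcome, as a careful person would: the job done as asked, in the order asked, and still so for the second after the job is handed in, with the robot touching nothing.
It also fails if it takes over 42 s, if anything falls off the work surface, if the arm or the gripper's body presses on something with over 40 N, if the wrist force passes 120 N, or if a joint passes its speed limit or range.

## Robot

A 7-joint arm with a two-finger parallel gripper is mounted at the origin on a cart in front of the work surface, level with it; the furniture and walls round the work are solid. World frame = base frame: x ahead of the robot, y to its left, z up, the work surface at z = 0. Lengths are in m, angles in rad, forces in N, time in s.
With the tool pointing down it reaches from about 0.4 to 0.875 m from the base axis. Payload 6.5 kg.
Tool frame: the origin (TCP) lies at the very end of the fingers, on their centre line; the grasp point (between the pads) lies 19 mm behind it; z points along the fingers, y is the line along which they close (so a half turn about z gives the same grasp; the last joint's range is limited). The gripper opens to 85 mm and grips with 20 to 120 N. Pads are 22 mm wide; open, the fingers measure 114 mm over their backs; the gripper's body (76 mm by 85 mm) begins 54 mm behind the grasp point. The pads swing forward as they close: fully open they stand 13 mm farther back than shut.
Start: joints at [1.28, 0.536, -0.004, 1.538, 0.003, 1.067, -0.071], TCP at [0.145, -0.634, 0.231] pointing down, gripper open.
Joint ranges: [-2.7, 2.7], [-0.37, 2.16], [-1.27, 1.26], [0.24, 2.4], [-1.31, 4.45], [0.19, 1.91], [-2.76, 2.76]. Speed limits (rad/s): [2.39, 2.39, 3.14, 3.14, 3.14, 3.14, 3.14].

## Interface

Orientations are given as [roll, pitch, yaw] about the fixed x, y, z axes, in that order (R = Rz(yaw) Ry(pitch) Rx(roll)).
In Python, from station import robot, grab_frame, camera_params, ticket gives the robot as it stands.
- The arm moves only by the tool move_arm, never from a script. Its argument "plan" is text: rows parted by semicolons, each of 6 numbers parted by spaces: the shift along the tool's x, y, z in cm, then the turn, a rotation vector about the tool's x, y, z in units of 6 degrees (1.0 is 6 degrees). A call has 1 to 5 rows; each row is the pose to reach, as a shift and turn from the pose commanded when the call began, along the tool's axes at that moment; what a row does not reach only later rows make up. A row lasts 1/8 s, in which the tool goes at most 62.5 mm and 10.7 degrees, less where a joint would pass 70% of its speed; a pose out of reach is approached as far as the arm can. A call with a gripper value outside its range is refused whole. "jaw" is the finger opening in cm, from 0 to 8.54, set as the call begins (left out, the last holds). The fingers move at their own pace and stop on an object; "grip_force" is the grip in N (left out, the last holds). Time passes only in rows, so rows that repeat a pose let the fingers close. It gives the time, the measured TCP pose, the force, the opening and the grip force at its end, in the units of the state.
- robot.sense(): the state, without advancing time (a new reading comes with each control period).
- grab_frame(name): name is "scene" or "top"; returns the picture (480x640x3 uint8, blue, green, red); there is no depth.
- camera_params(name): a dict with "K" (3x3 intrinsics, pixels), "camera_from_world" (4x4, takes a point from world to camera coordinates). Camera axes: x right, y down, z forward; pixel columns grow to the right and rows downward; lengths in m; the calibration is good to about 2 mm. A picture is of the moment at which its call begins. camera_params takes no time and is no camera call.
- ticket.finish_job(): hands the job in; it is judged then, once.
The state is a dict: "time_s": time; "qpos": joint angles; "qd": joint speeds; "joint_torque": joint torques, N m; "position": TCP position; "tool_rot": TCP orientation; "wrist_force": force on the tool from outside, world axes, zero at the start; "moment": the same for the moment, N m; "opening": opening from 0.0 (shut) to 1.0 (fully open); "gripper_force": force on a finger pad.
Only numpy, scipy, OpenCV 4.12 (cv2) and the standard library are available. Lean on these libraries where they do the work, as an engineer would, in place of code of your own. Each camera call takes 0.05 s, during which the arm holds its last target. There are 200 camera calls.

## Working session

There is one attempt and no reset: what is moved stays moved. The work goes in short steps, Python scripts to look and compute and a tool call to move; the robot and the scene stay as the last step left them, time stands still between calls to the robot, and variables do not carry over. Pictures are saved under pics/ and viewed, at most 10 in all, crops included, and the job is handed in when it is done.

Besides the shell and the picture viewer there is one more tool, called after "Emit:" as name(argument=value, ...) on one line, values as JSON. move_arm: Moves the arm, as the interface text tells. Its arguments: {"type":"object","properties":{"plan":{"type":"string"},"jaw":{"type":"number"},"grip_force":{"type":"number"}},"required":["plan"]}

```bash
mkdir -p pics
python3 - <<'E'
from station import robot, grab_frame, camera_params
import cv2, numpy as np
np.set_printoptions(precision=4,suppress=True)
for n in("scene","top"):
    cv2.imwrite(f"pics/{n}0.png",grab_frame(n)); c=camera_params(n); print(n,c["K"],c["camera_from_world"])
s=robot.sense(); print(s["time_s"],s["position"],s["tool_rot"],s["opening"])
E
```

```text
scene [[514.0076   0.     312.8492]
 [  0.     514.0076 236.7898]
 [  0.       0.       1.    ]] [[-0.496  -0.8681 -0.0211  0.2505]
 [-0.3597  0.2275 -0.9049  0.344 ]
 [ 0.7903 -0.4412 -0.4251  1.0157]
 [ 0.      0.      0.      1.    ]]
top [[541.9018   0.     317.019 ]
 [  0.     541.9018 247.7922]
 [  0.       0.       1.    ]] [[ 0.0098 -0.9999  0.0061 -0.0334]
 [-0.9812 -0.0108 -0.1929  0.5837]
 [ 0.193  -0.0041 -0.9812  1.5067]
 [ 0.      0.      0.      1.    ]]
0.1 [ 0.1448 -0.6331  0.2305] [-3.14    0.0001  0.2249] 1.0006338920815592
```

View pics/scene0.png

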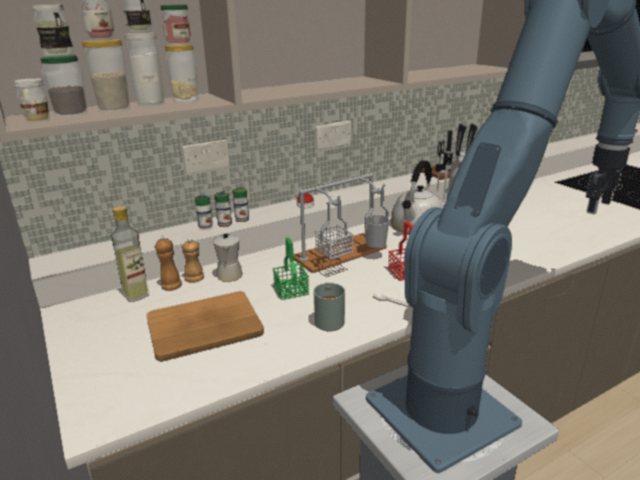

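View pics/top0.png

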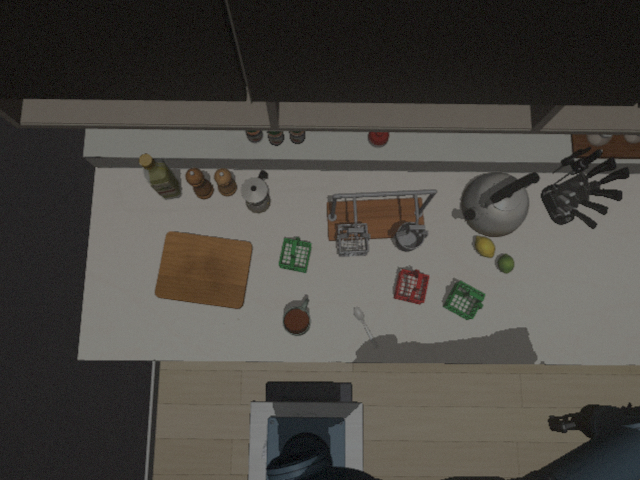

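The scene shows the stand with the grey wire basket at scene (334,240) / top (352,240), and the grey pail at scene (376,228) / top (408,236). The board is at scene (205,324) / top (204,269).

Basket-shaped candidates in the top view are grey (352,240), green (295,254), green (464,299) and red (411,285). Only the grey wire one hangs on the stand and is neither green nor red, so I'll confirm it in an enlarged crop.

Run:
```python
import cv2, numpy as np
a=cv2.imread("pics/top0.png")[180:265,310:450]; b=cv2.imread("pics/scene0.png")[170:280,285:405]
a=cv2.resize(a,(800,486)[0:2] if 0 else (494,300),interpolation=cv2.INTER_CUBIC)
a=cv2.resize(cv2.imread("pics/top0.png")[180:265,320:440],(400,283),interpolation=cv2.INTER_CUBIC)
b=cv2.resize(b,(600,550),interpolation=cv2.INTER_CUBIC)
# top: 120x85 ->x5 ; scene crop separately
A=cv2.resize(cv2.imread("pics/top0.png")[180:275,320:440],(720,570),interpolation=cv2.INTER_CUBIC)
cv2.imwrite("pics/cropA.png",A); cv2.imwrite("pics/cropB.png",b)
```

```text
(no output)
```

View pics/cropA.png

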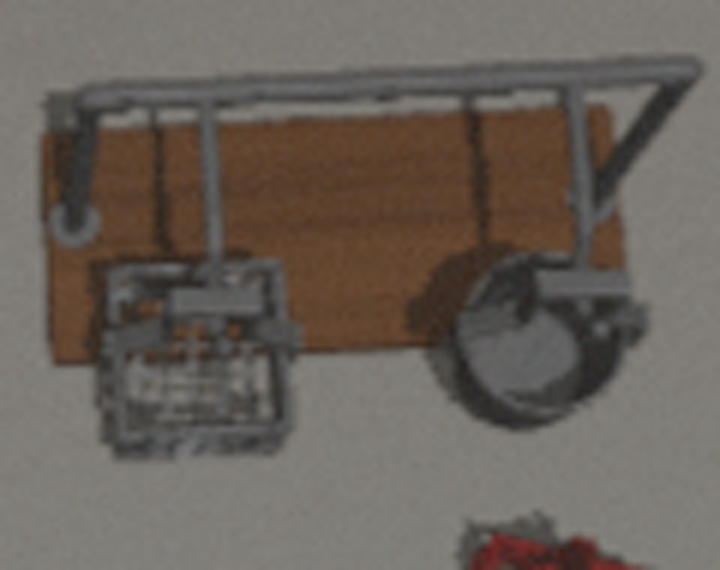

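View pics/cropB.png

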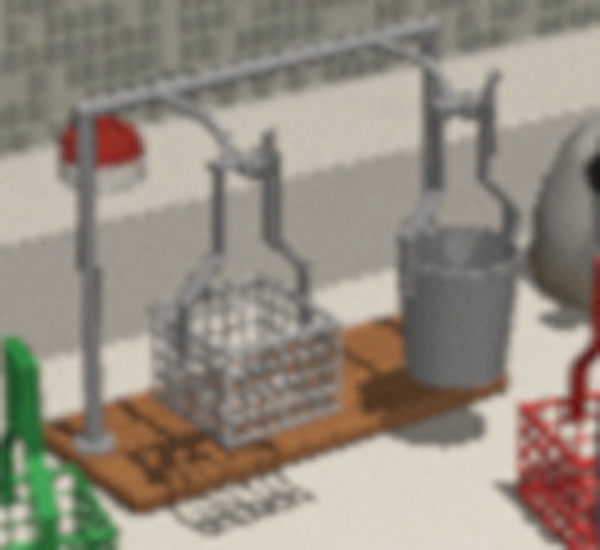

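The crops confirm it: the grey square wire basket hangs on the left-hand hook (bar at top ~(355.5,230)), and the pail is on the right. Next I'll fit the stand and board poses.

```bash
cat > h.py <<'E'
import numpy as np, cv2
from station import robot, grab_frame, camera_params
from scipy.optimize import least_squares
from scipy.spatial.transform import Rotation as R
np.set_printoptions(precision=4,suppress=True)
def proj(n,P):
    c=camera_params(n); T=c["camera_from_world"]; q=(np.atleast_2d(P)@T[:3,:3].T+T[:3,3])@c["K"].T
    return q[:,:2]/q[:,2:]
def unproj(n,uv,z):
    c=camera_params(n); T=c["camera_from_world"]; Ri=T[:3,:3].T; o=-Ri@T[:3,3]
    uv=np.atleast_2d(uv); d=np.c_[uv,np.ones(len(uv))]@np.linalg.inv(c["K"]).T@Ri.T
    return o+d*((z-o[2])/d[:,2])[:,None]
def place(p,P):  # p=x,y,yaw
    c,s=np.cos(p[2]),np.sin(p[2]); P=np.atleast_2d(P)
    return np.c_[p[0]+c*P[:,0]-s*P[:,1],p[1]+s*P[:,0]+c*P[:,1],P[:,2]]
E
python3 - <<'E'
from h import *
A=lambda u,v:((u+.5)/6-.5+320,(v+.5)/6-.5+180)
B=lambda u,v:((u+.5)/5-.5+285,(v+.5)/5-.5+170)
F=[("top",A(215,302),(-.09,.08,.2245)),("top",A(585,283),(-.09,-.08,.2245)),("top",A(90,98),(0,.13,.235)),("top",A(690,70),(0,-.13,.235)),
("top",A(55,363),(-.06,.145,.016)),("top",A(42,130),(.06,.145,.016)),("top",A(608,107),(.06,-.145,.016)),
("scene",B(88,108),(0,.13,.235)),("scene",B(430,30),(0,-.13,.235)),("scene",B(138,500),(-.06,.145,.016)),("scene",B(45,437),(.06,.145,.016)),("scene",B(95,443),(0,.13,.018))]
def f(p,sub=F): return np.concatenate([proj(n,place(p,P))[0]-uv for n,uv,P in sub])
r=least_squares(f,[.75,-.05,0],loss="soft_l1"); print(r.x,f(r.x).reshape(-1,2))
print("bar",place(r.x,[(-.09,.08,.2245),(-.09,-.08,.2245)]))
for i in(0,1): print(unproj("top",F[i][1],.2245))
im=cv2.cvtColor(cv2.imread("pics/top0.png"),cv2.COLOR_BGR2HSV)
m=cv2.inRange(im,(5,80,40),(25,255,255)); m[:, :140]=0; m[:,265:]=0; m[:220]=0; m[320:]=0
c=max(cv2.findContours(m,cv2.RETR_EXTERNAL,cv2.CHAIN_APPROX_NONE)[0],key=cv2.contourArea)
W=unproj("top",c[:,0].astype(float),.022)[:,:2]; print("board",cv2.minAreaRect(W.astype(np.float32)*1000))
for n,uv in(("green1",(295,254)),("mug",(296,318))): print(n,unproj("top",uv,.05))
print(robot.sense()["qpos"])
E
```

```text
[ 0.6911 -0.2006  0.0797] [[ 0.9501  1.6393]
 [ 0.761   0.6865]
 [ 0.0218  2.3114]
 [-0.5615  0.441 ]
 [-0.4384 -1.2953]
 [-1.2099 -1.2952]
 [ 0.044  -3.7509]
 [ 0.1148  0.7076]
 [ 0.8708 -1.1867]
 [-0.8309 -1.5577]
 [-3.6583 -3.7002]
 [ 0.8233  0.3205]]
bar [[ 0.595  -0.128   0.2245]
 [ 0.6077 -0.2875  0.2245]]
[[ 0.5993 -0.1256  0.2245]]
[[ 0.6096 -0.2856  0.2245]]
board ((523.9954833984375, 303.06646728515625), (258.8820495605469, 199.36146545410156), 82.5064926147461)
green1 [[0.5664 0.0361 0.05  ]]
mug [[0.3826 0.03   0.05  ]]
[ 1.2798  0.5371 -0.0045  1.5388  0.0026  1.0673 -0.0712]
```

Emit:
move_arm(plan="4 -3 -4 0 0 0; 8 -6 -8 0 0 0.4; 13 -9 -10 0 0 0.8; 18 -12.5 -10 0 0 1.2; 23 -16 -10 0 0 1.5", jaw=8.5)

```text
time_s: 0.72
position: [0.3346, -0.4247, 0.3315]
tool_rot: [3.141, -0.0, 0.067]
wrist_force: [1.6, -1.0, -0.3]
opening: 0.992
gripper_force: 0.0
```

```bash
cat >> h.py <<'E'
def go(x,y,z,yaw):
    s=robot.sense(); T=R.from_euler("xyz",s["tool_rot"]); G=R.from_euler("xyz",[np.pi,0,yaw])
    print("t",s["time_s"],"pos",s["position"],"rot",s["tool_rot"],"F",s["wrist_force"],"open",s["opening"])
    print("shift cm",T.inv().apply(np.array([x,y,z])-s["position"])*100,"turn",np.degrees((T.inv()*G).as_rotvec())/6)
E
python3 -c "
from h import *
go(.598,-.1265,.33,.07)"
```

```text
t 0.725 pos [ 0.3346 -0.4247  0.3315] rot [ 3.1413 -0.0003  0.0666] F [ 1.6302 -0.9582 -0.3422] open 0.9922479396039134
shift cm [ 28.2685 -27.9969   0.1437] turn [ 0.003  -0.0024 -0.0323]
```

Emit:
move_arm(plan="4 -4 0 0 0 0; 8 -8 0 0 0 0; 12 -12 0 0 0 0; 16 -16 0 0 0 0; 20 -20 0 0 0 0")

```text
time_s: 1.35
position: [0.5202, -0.2119, 0.331]
tool_rot: [3.142, 0.0, 0.067]
wrist_force: [-0.1, -1.1, -0.5]
opening: 0.993
gripper_force: 0.0
```

Emit:
move_arm(plan="3 -3 0 0 0 0; 6 -6 0 0 0 0; 8 -8 0 0 0 0; 8.2 -8 0 0 0 0; 8.2 -8 0 0 0 0")

```text
time_s: 1.98
position: [0.5953, -0.129, 0.3308]
tool_rot: [3.141, 0.001, 0.067]
wrist_force: [-0.4, -0.3, -0.7]
opening: 0.995
gripper_force: 0.0
```

Run:
```python
from h import *
go(.598,-.1265,.189,.07)
a=grab_frame("top")[190:270,325:445]; b=grab_frame("scene")[150:270,290:410]
cv2.imwrite("pics/two.png",np.hstack([cv2.resize(a,(480,320),interpolation=2),cv2.resize(b[:100],(320,320)[::1],interpolation=2)]))
cv2.imwrite("pics/scene1.png",cv2.resize(b,(600,600),interpolation=2))
```

```text
t 1.975 pos [ 0.5953 -0.129   0.3308] rot [3.141  0.0012 0.0668] F [-0.4304 -0.3473 -0.6723] open 0.9949277846678197
shift cm [ 0.3053 -0.2394 14.1834] turn [ 0.0055  0.0112 -0.0306]
```

View pics/scene1.png

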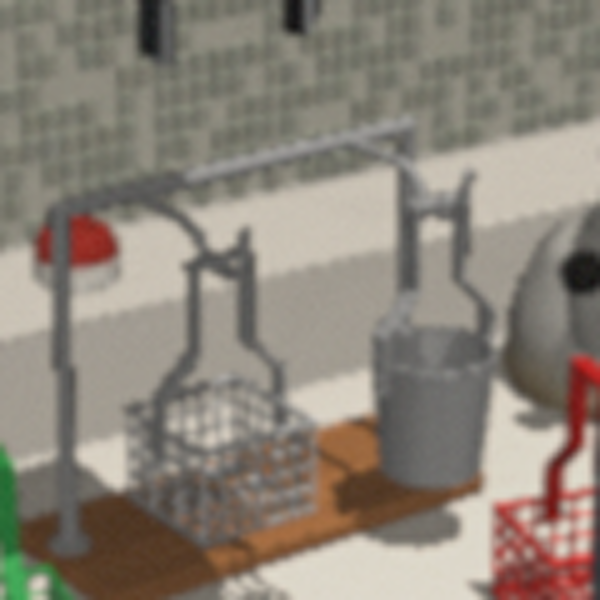

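The jaws are above the grey basket's handle: fingertips at crop (155,55) and (300,30), bar at about (221,262). I'll cross-check the bar position with the scene camera.

Run:
```python
from h import *
print(unproj("scene",(333.8,202.3),.222), proj("scene",[.598,-.1265,.222]))
p=robot.sense()["position"]; print((proj("scene",p)-[290,150])*5)
```

```text
[[ 0.5898 -0.1215  0.222 ]] [[333.7768 201.0614]]
[[225.7175  68.9052]]
```

Emit:
move_arm(plan="0.2 -0.2 3 0 0 0; 0.2 -0.2 6 0 0 0; 0.2 -0.2 9 0 0 0; 0.2 -0.2 10.5 0 0 0; 0.2 -0.2 11.5 0 0 0")

```text
time_s: 2.7
position: [0.5976, -0.1265, 0.2161]
tool_rot: [3.141, -0.0, 0.067]
wrist_force: [0.9, 0.3, 0.3]
opening: 0.997
gripper_force: 0.0
```

Emit:
move_arm(plan="0 0 1 0 0 0; 0 0 2 0 0 0; 0 0 2.6 0 0 0; 0 0 2.6 0 0 0; 0 0 2.6 0 0 0")

```text
time_s: 3.32
position: [0.598, -0.1258, 0.1907]
tool_rot: [3.141, -0.001, 0.068]
wrist_force: [0.7, -0.1, -0.5]
opening: 0.99
gripper_force: 0.0
```

Run:
```python
from h import *
go(.597,-.126,.189,.07)
b=grab_frame("scene")[150:270,290:410]
cv2.imwrite("pics/scene2.png",cv2.resize(b,(600,600),interpolation=2))
```

```text
t 3.325 pos [ 0.598  -0.1258  0.1907] rot [ 3.1415 -0.0006  0.0678] F [ 0.6795 -0.0802 -0.468 ] open 0.9904979922883472
shift cm [-0.0982  0.0139  0.165 ] turn [ 0.0012 -0.0057 -0.0213]
```

View pics/scene2.png

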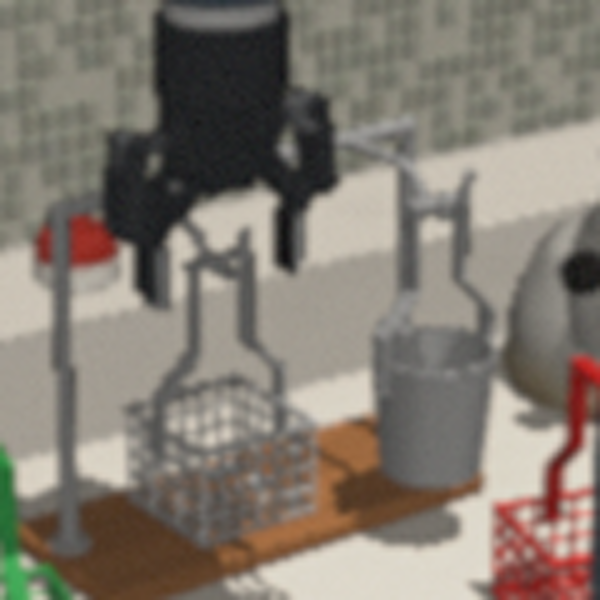

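The fingertips, at crop (155,300) and (288,268), straddle the handle, which is centred at about (221,262). Closing now.

Emit:
move_arm(plan="0 0 0 0 0 0; 0 0 0 0 0 0; 0 0 0 0 0 0; 0 0 0 0 0 0; 0 0 0 0 0 0", jaw=3, grip_force=50)

```text
time_s: 4.0
position: [0.5981, -0.1259, 0.1906]
tool_rot: [3.141, -0.001, 0.068]
wrist_force: [0.6, -0.1, 2.7]
opening: 0.473
gripper_force: 50.5
```

Emit:
move_arm(plan="0 0 0 0 0 0; 0 0 0 0 0 0; 0 0 0 0 0 0; 0 0 0 0 0 0")

```text
time_s: 4.5
position: [0.598, -0.1259, 0.1906]
tool_rot: [3.141, -0.001, 0.068]
wrist_force: [0.0, -0.2, 4.9]
opening: 0.468
gripper_force: 50.7
```

Emit:
move_arm(plan="0 0 -0.7 0 0 0; 0 0 -1.6 0 0 0; 0 0 -2.6 0 0 0; 0 0 -3.6 0 0 0; 0 0 -4.6 0 0 0")

```text
time_s: 5.12
position: [0.5977, -0.1258, 0.2371]
tool_rot: [3.142, -0.0, 0.068]
wrist_force: [-0.5, -0.9, -2.7]
opening: 0.466
gripper_force: 50.6
```

Emit:
move_arm(plan="0 0 -0.4 0 0 0; 0 0 -0.4 0 0 0; -0.5 0 -0.4 0 0 0; -1.3 0 -0.4 0 0 0")

```text
time_s: 5.62
position: [0.584, -0.1266, 0.2398]
tool_rot: [-3.141, 0.001, 0.068]
wrist_force: [-0.3, -0.5, -2.3]
opening: 0.471
gripper_force: 50.6
```

Emit:
move_arm(plan="-1 0 0 0 0 0; -2.2 0 0 0 0 0; -3.6 0 0 0 0 0; -5 0 0 0 0 0; -6.3 0 0 0 0 0")

```text
time_s: 6.25
position: [0.5207, -0.1311, 0.2403]
tool_rot: [3.141, 0.0, 0.068]
wrist_force: [1.6, 0.0, -2.4]
opening: 0.468
gripper_force: 50.6
```

Run:
```python
from h import *
go(.524,.303,.335,.07)
b=grab_frame("scene")[120:270,250:410]
cv2.imwrite("pics/scene3.png",cv2.resize(b,(640,600),interpolation=2))
```

```text
t 6.25 pos [ 0.5207 -0.1311  0.2403] rot [3.1415 0.0001 0.0676] F [ 1.6255  0.0248 -2.3824] open 0.46836895058852024
shift cm [  3.2538 -43.2863  -9.4708] turn [ 0.001   0.001  -0.0233]
```

View pics/scene3.png

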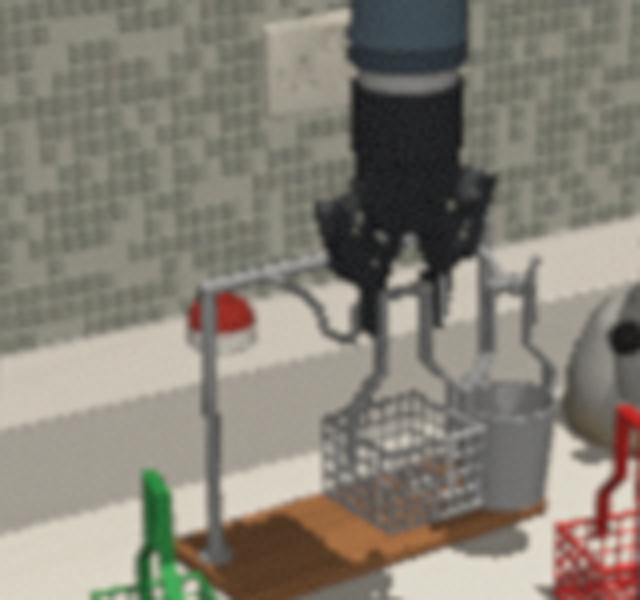

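The basket is free of the hook, held at its bar (crop (400,290)) and hanging level. The pail at (510,440) is still on its hook. I'll raise it clear of the green basket and carry it over to the board.

Emit:
move_arm(plan="-0.3 0 -1.5 0 0 0; -0.6 0 -3.5 0 0 0; -1 0 -5.5 0 0 0; -1 0 -7.5 0 0 0; -1 -0.8 -9.5 0 0 0")

```text
time_s: 6.92
position: [0.5119, -0.1241, 0.3372]
tool_rot: [3.141, -0.002, 0.067]
wrist_force: [-0.1, -0.3, -1.3]
opening: 0.469
gripper_force: 50.9
```

Emit:
move_arm(plan="0 -2 0 0 0 0; 0 -4.5 0 0 0 0; 0 -7.5 0 0 0 0; 0 -10.5 0 0 0 0; 0.5 -13.5 0 0 0 0")

```text
time_s: 7.55
position: [0.5075, 0.0126, 0.3366]
tool_rot: [3.142, -0.002, 0.068]
wrist_force: [-0.2, -0.9, -2.3]
opening: 0.473
gripper_force: 50.9
```

Emit:
move_arm(plan="0.5 -3 0 0 0 0; 1 -6 0 0 0 0; 1.5 -9 0 0 0 0; 2 -12 0 0 0 0; 2.5 -15 0 0 0 0")

```text
time_s: 8.18
position: [0.5225, 0.1641, 0.3365]
tool_rot: [-3.141, -0.002, 0.068]
wrist_force: [0.5, -0.1, -2.3]
opening: 0.469
gripper_force: 50.9
```

Emit:
move_arm(plan="0.3 -3 0 0 0 0; 0.7 -6 0 0 0 0; 1 -9 0 0 0 0; 1.2 -11.5 0 0 0 0; 1.2 -13 0 0 0 0")

```text
time_s: 8.8
position: [0.5251, 0.295, 0.3362]
tool_rot: [-3.14, -0.001, 0.069]
wrist_force: [0.5, -0.7, -2.2]
opening: 0.469
gripper_force: 50.9
```

```bash
python3 -c "
from h import *
go(.524,.303,.144,.07)"
```

```text
t 8.8 pos [0.5251 0.295  0.3362] rot [-3.1404 -0.0008  0.0691] F [ 0.4568 -0.7104 -2.2324] open 0.469268166825065
shift cm [-0.0725 -0.7817 19.2194] turn [-0.0114 -0.0077 -0.0086]
```

Emit:
move_arm(plan="0 -0.4 2 0 0 0; 0 -0.8 5 0 0 0; 0 -0.8 8.5 0 0 0; 0 -0.8 12 0 0 0; 0 -0.8 14.5 0 0 0")

```text
time_s: 9.43
position: [0.5247, 0.3004, 0.1892]
tool_rot: [3.141, 0.001, 0.067]
wrist_force: [-0.1, -0.0, -1.9]
opening: 0.471
gripper_force: 50.9
```

Emit:
move_arm(plan="0 0 1.2 0 0 0; 0 0 2.2 0 0 0; 0 0 2.9 0 0 0; 0 0 3.4 0 0 0; 0 0 3.8 0 0 0")

```text
time_s: 10.05
position: [0.5249, 0.3014, 0.1524]
tool_rot: [-3.141, -0.001, 0.068]
wrist_force: [-0.4, 0.3, -1.5]
opening: 0.47
gripper_force: 50.9
```

Emit:
move_arm(plan="0 0 0.2 0 0 0; 0 0 0.35 0 0 0; 0 0 0.5 0 0 0; 0 0 0.6 0 0 0; 0 0 0.7 0 0 0")

```text
time_s: 10.68
position: [0.5248, 0.3014, 0.1464]
tool_rot: [3.141, -0.001, 0.068]
wrist_force: [-4.0, -2.3, 12.8]
opening: 0.471
gripper_force: 52.4
```

Contact. I'll ease back a little, then let go.

Emit:
move_arm(plan="0 0 -0.05 0 0 0; 0 0 -0.05 0 0 0; 0 0 -0.05 0 0 0", grip_force=20)

```text
time_s: 11.05
position: [0.5247, 0.3014, 0.1464]
tool_rot: [3.142, -0.0, 0.068]
wrist_force: [-2.2, -1.7, 6.0]
opening: 0.468
gripper_force: 51.8
```

Emit:
move_arm(plan="0 0 0 0 0 0; 0 0 0 0 0 0; 0 0 0 0 0 0; 0 0 0 0 0 0; 0 0 0 0 0 0", jaw=8.5)

```text
time_s: 11.68
position: [0.5246, 0.3012, 0.1457]
tool_rot: [3.142, 0.0, 0.068]
wrist_force: [-0.1, -0.2, -0.1]
opening: 0.996
gripper_force: 0.0
```

Emit:
move_arm(plan="0 0 0 0 0 0; 0 0 -1 0 0 0; 0 0 -3 0 0 0; 0 0 -6 0 0 0; 0 0 -10 0 0 0")

```text
time_s: 12.3
position: [0.5244, 0.3011, 0.2477]
tool_rot: [-3.142, 0.0, 0.068]
wrist_force: [-0.1, 0.4, -0.4]
opening: 0.996
gripper_force: 0.0
```

Emit:
move_arm(plan="0 0 -3 0 0 0; 0 0 -6 0 0 0; 0 0 -8 0 0 0; 0 0 -8 0 0 0; 0 0 -8 0 0 0")

```text
time_s: 12.92
position: [0.5243, 0.301, 0.3255]
tool_rot: [3.141, 0.0, 0.068]
wrist_force: [0.2, -0.6, -0.7]
opening: 1.0
gripper_force: 0.0
```

Run:
```python
from h import *
go(.524,.303,.144,.07)
a=grab_frame("top")[210:330,140:300]; b=grab_frame("scene")[150:375,120:420]
cv2.imwrite("pics/end.png",np.vstack([cv2.resize(b,(400,300),interpolation=2),cv2.resize(a,(400,300),interpolation=2)]))
```

```text
t 12.925 pos [0.5243 0.301  0.3255] rot [3.1412 0.0004 0.0678] F [ 0.2053 -0.6202 -0.69  ] open 1.000271218105965
shift cm [-0.0069 -0.2121 18.1526] turn [ 0.0038  0.0041 -0.0207]
```

View pics/end.png

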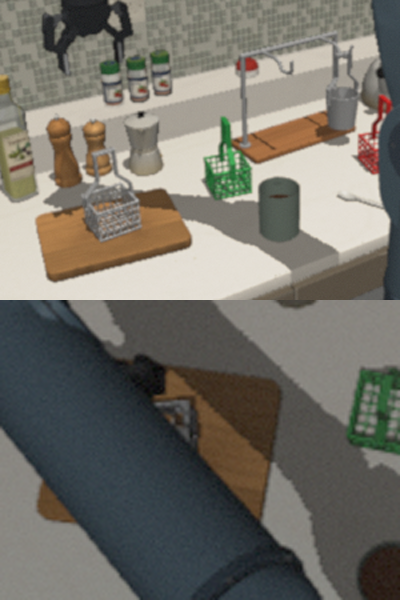

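The basket stands upright in the middle of the board (scene half, (112,205)), and the gripper is open well above it. The pail still hangs on its hook at (342,105), so I'll hand in.

```bash
python3 -c "
from station import ticket
print(ticket.finish_job())"
```

```text
the job is handed in; nothing more can be done
None
```

The wire basket is off its hook and stands upright on the chopping board, released; the pail still hangs on its hook, and I handed the job in at about 13 s of the 42 s allowed.

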